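Turn the weighing flag to green

TASK

The tray on the bench scale has been weighed: push the orange paddle of the flag that stands in front of the scale up and all the way over its pivot with the fingertips, smoothly and without flinging it, until it lies flat on the other side with its green face up, then take the hand away. Do not pick up or shove the flag's stand, leave the other flag, in front of the grey pan holder, showing orange, and leave the squeegee, cup and bottle where they are.

Things in the scene. Friction and masses are not known exactly. Their poses are not given: they have to be found in the camera images.
- scale_stand: loose 2 kg steel flag stand before the bench scale; origin under its centre. Base 130 (x) x 140 (y) x 12 mm; two uprights at x = +-56 mm (6 mm thick, 30 mm along y, 130 mm high) carry the axle, along the stand's x, 120 mm above the table over the origin. Black rests on the uprights (12 mm wide, 55 mm out along +-y, tops 113 mm up) mark the paddle's level ends. Open under the paddle
- scale_flag (a joint): its paddle: 90 mm wide along the axle, 8 mm thick, 6 to 105 mm out from the axle, 80 g. 0 = level towards the stand's +y, orange face up; 1.57 = upright; 3.14 = level towards the stand's -y, green face up, at its stop. Stiff hinge (0.07 N m, up to about 1.5 N at the free edge with its weight): it stays at whatever angle it is left
- scale_flag_edge (a point): the middle of that paddle's free edge, 105 mm from the axle, half-way through its thickness; it swings with the paddle. Axes: y from the axle out to the edge, z out of the orange face, x along the axle
- pans_stand: loose 2 kg steel flag stand before the grey pan holder; origin under its centre. Base 130 (x) x 140 (y) x 12 mm; two uprights at x = +-56 mm (6 mm thick, 30 mm along y, 130 mm high) carry the axle, along the stand's x, 120 mm above the table over the origin. Black rests on the uprights (12 mm wide, 55 mm out along +-y, tops 113 mm up) mark the paddle's level ends. Open under the paddle
- pans_flag (a joint): its paddle: 90 mm wide along the axle, 8 mm thick, 6 to 105 mm out from the axle, 80 g. 0 = level towards the stand's +y, orange face up; 1.57 = upright; 3.14 = level towards the stand's -y, green face up, at its stop. Stiff hinge (0.07 N m, up to about 1.5 N at the free edge with its weight): it stays at whatever angle it is left
- pans_flag_edge (a point): the middle of that paddle's free edge, 105 mm from the axle, half-way through its thickness; it swings with the paddle. Axes: y from the axle out to the edge, z out of the orange face, x along the axle
- scale_front (a point): foot of the front panel of the bench scale, on the table, middle of the side that faces its flag. The scale is fixed, steel, 240 (x) x 280 (y) mm, blue panel with a dark display on that side, with a sheet tray of six white tubs with blue lids on top, 122 mm high in all, tray 220 x 300 mm. It reaches from here to its +x
- pans_front (a point): foot, on the table, of the middle of the side facing its flag of the grey plastic holder with three covered steel pans with black handles, fixed: 250 (x) x 310 (y) mm, 126 mm high; it reaches from here to its +x
- squeegee: loose squeegee lying flat, 24 mm high: 150 mm steel and rubber blade along its y axis, blue handle towards its -x to 175 mm from the origin. Origin on the work surface under the blade's middle
- cup: loose empty steel cup, 64 mm across, 60 mm high; origin under its centre
- bottle: loose white bottle with a blue cap, 60 mm across, 150 mm high; origin under its centre
Things that resemble listed ones, but are neither listed nor needed, are in the scene too. Leave any pink or yellow look-alike of the scale_stand alone. Leave any pink look-alike of the pans_stand alone.

How it is judged:
On the way:
1. the scale's paddle stands about upright on its way over (value of joint scale_flag above 1.4 rad).
At the end, for the whole second after the job is handed in: The scale's paddle lies on its other side, green up, within about 12 degrees of level and still; its stand is upright on the table within 40 mm of where it was; the other flag still shows orange, its stand within 30 mm of its place, and squeegee, cup and bottle are within 30 mm of theirs (value of joint scale_flag above 2.92 rad and velocity of joint scale_flag below 0.1 rad/s and distance of scale_stand from where it was at the start of the episode below 0.04 m and angle between scale_stand's own z axis and vertical below 0.05 rad and linear speed of scale_stand below 0.02 m/s and value of joint pans_flag below 0.5 rad and distance of each of pans_stand, squeegee, cup, bottle from where it was at the start of the episode below 0.03 m); the robot touches nothing.
It fails at once if the squeegee, cup or bottle is pushed away or picked up (over 30 mm) (distance of any of squeegee, cup, bottle from where it was at the start of the episode above 0.03 m).
It fails at once if the scale's flag stand is lifted, carried or tipped (height (world z) of scale_stand above 0.015 m or angle between scale_stand's own z axis and vertical above 0.2 rad).
It fails at once if the scale's flag stand is shoved away (over 40 mm) (distance of scale_stand from where it was at the start of the episode above 0.04 m).
It fails at once if the paddle is flung over (faster than 6 rad/s) (velocity of joint scale_flag above 6 rad/s).
It fails at once if the pan holder's flag is turned, or its stand moved (over 30 mm) (value of joint pans_flag above 0.5 rad or distance of pans_stand from where it was at the start of the episode above 0.03 m).
It also fails if it takes over 51 s, if anything falls off the work surface, if the arm or the gripper's body presses on something with over 40 N, if the wrist force passes 120 N, or if a joint passes its speed limit or range.

ROBOT

A 7-joint arm with a two-finger parallel gripper is mounted at the origin on the work surface. World frame = base frame: x ahead of the robot, y to its left, z up, the work surface at z = 0. Lengths are in m, angles in rad, forces in N, time in s.
With the tool pointing down it reaches from about 0.425 to 1.025 m from the base axis. Payload 9.4 kg.
Tool frame: the origin (TCP) lies on the centre line of the jaws, within the pads' length; the fingertips stand 19 mm ahead of it and the grasp point (between the pads) is the TCP; y points along the fingers, x is the direction in which the jaws open and shut, and the axes are right-handed (so a half turn about y gives the same grasp; the last joint's range is limited). The gripper opens to 93 mm and grips with 3 to 60 N. Pads are 15 mm wide; open, the fingers measure 128 mm over their backs; the gripper's body (75 mm by 188 mm) begins 65 mm behind the grasp point.
Start: joints at [1.134, 0.599, -0.003, 1.599, 0.002, 0.943, -0.08], TCP at [0.255, -0.679, 0.238] pointing down, gripper open.
Joint ranges: [-2.57, 2.57], [-0.35, 1.97], [-1.29, 1.29], [0.11, 2.56], [-1.05, 4.19], [0.11, 1.86], [-2.63, 2.63]. Speed limits (rad/s): [2.22, 2.22, 3.01, 3.01, 3.14, 3.14, 3.14].

INTERFACE

Orientations are given as a rotation vector (axis times angle).
In Python, from plant import * gives the robot as it stands. Calls block until the motion is done:
- move_to(position, orientation): joint-space move of the TCP to a pose.
- line_to(position, frame=None, velocity=0.15): straight line of the TCP; frame=None keeps the orientation; velocity is the mean speed in m/s.
- move_joints(angles): joint-space move.
- command_gripper(opening): finger opening in m; the grip force is fixed at half the most; returns when the fingers have stopped.
- hold(seconds).
- inverse_kinematics(position, orientation): joint angles nearest the present ones, or None.
- get_obs(): the state.
- capture(name): name is "scene" or "top"; returns the picture (384x512x3 uint8, red, green, blue); there is no depth.
- calibration(name): a dict with "fovy" (degrees; the focal length in pixels is half the picture's height over the tangent of half this angle, whatever the lens; pixels are square), "cx", "cy" (the principal point, pixels), "R" (3x3) and "t" (3): a world point X has camera coordinates R X + t. Camera axes: x right, y down, z forward; pixel columns grow to the right and rows downward; lengths in m; the calibration is good to about 2 mm. A picture is of the moment at which its call begins. calibration takes no time and is no camera call.
A pose or a line that the arm cannot do raises Unreachable and nothing moves.
- finish_job(): hands the job in, once; it reports no verdict.
The state is a dict: "clock": time; "joint_pos": joint angles; "joint_vel": joint speeds; "effort": joint torques, N m; "position": TCP position; "ee_rot": TCP orientation; "contact_force": force on the tool from outside, world axes, zero at the start; "wrist_torque": the same for the moment, N m; "opening": finger opening in m.
Only numpy, scipy, OpenCV 4.12 (cv2) and the standard library are available. Lean on these libraries where they do the work, as an engineer would, in place of code of your own. Each camera call takes 0.05 s, during which the arm holds its last target.

## Working session

There is one attempt and no reset: what is moved stays moved. The work goes in short steps, each a Python script; the robot and the scene stay as the last script left them, time stands still between calls to the robot, and variables do not carry over. Pictures are saved under pics/ and viewed, and the job is handed in when it is done.

```bash
mkdir -p pics; ls
python3 - <<'E'
from plant import *
import cv2
for n in("scene","top"):
    cv2.imwrite(f"pics/{n}0.png",capture(n)[:,:,::-1]); print(n,calibration(n))
o=get_obs();print(o)
E
```

```text
pics
scene {'fovy': 46.709776992331484, 'cx': 251.96444457833, 'cy': 190.96104625995534, 'R': array([[ 5.80439679e-01,  8.14303014e-01, -6.16861352e-04],
       [ 6.01818091e-01, -4.29489313e-01, -6.73315613e-01],
       [-5.48547869e-01,  3.90447860e-01, -7.39354924e-01]]), 't': array([-0.34650706, -0.20492559,  1.92656072])}
top {'fovy': 42.86579945483382, 'cx': 249.22855469183486, 'cy': 186.93569652132953, 'R': array([[-2.87393542e-03, -9.99995867e-01,  8.29682935e-05],
       [-9.92852622e-01,  2.84350688e-03, -1.19312971e-01],
       [ 1.19312242e-01, -4.25273061e-04, -9.92856691e-01]]), 't': array([0.08184284, 0.53831407, 1.58597747])}
{'clock': 0.1, 'joint_pos': array([ 1.1342907 ,  0.60005745, -0.0025422 ,  1.60002912,  0.00180561,
        0.94294739, -0.07979299]), 'joint_vel': array([ 0.00142771, -0.00200178,  0.00019496, -0.00065223, -0.00234942,
       -0.00215821,  0.00103971]), 'effort': array([ 4.55624540e-03, -7.66566038e+01,  1.50171518e+00, -2.52942306e+01,
       -5.23386849e-02,  1.35166361e-02,  9.76559795e-05]), 'position': array([ 0.25510714, -0.67819073,  0.23684485]), 'ee_rot': array([-1.35751159,  0.94108745, -0.93901143]), 'contact_force': array([-0.20509486,  0.00602346, -0.30357519]), 'wrist_torque': array([ 0.01026991,  0.08567083, -0.01654954]), 'opening': 0.0930603021655573}
```

View pics/scene0.png

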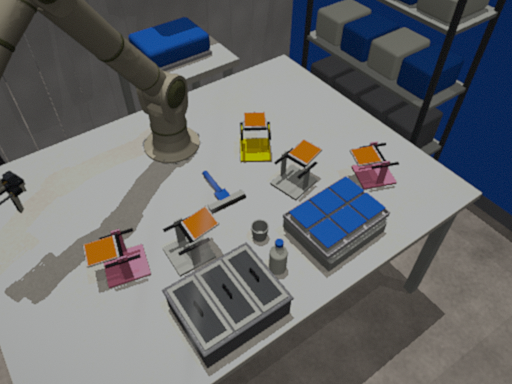

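View pics/top0.png

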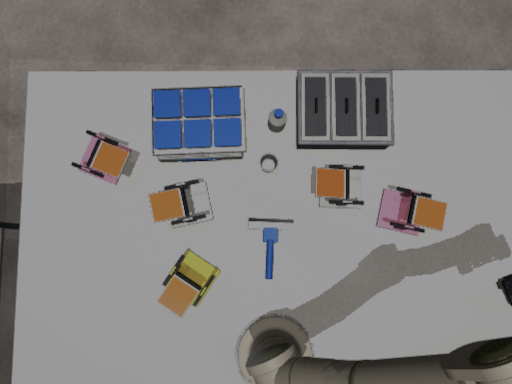

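Run:
```python
import cv2,numpy as np
a=cv2.imread("pics/top0.png")[165:245,135:235]; b=cv2.imread("pics/scene0.png")[130:205,255:335]
a=cv2.resize(a,None,fx=6,fy=6,interpolation=cv2.INTER_CUBIC)
b=cv2.resize(b,None,fx=7,fy=7,interpolation=cv2.INTER_CUBIC)
cv2.imwrite("pics/a.png",a);cv2.imwrite("pics/b.png",b)
```

```text
(no output)
```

View pics/a.png

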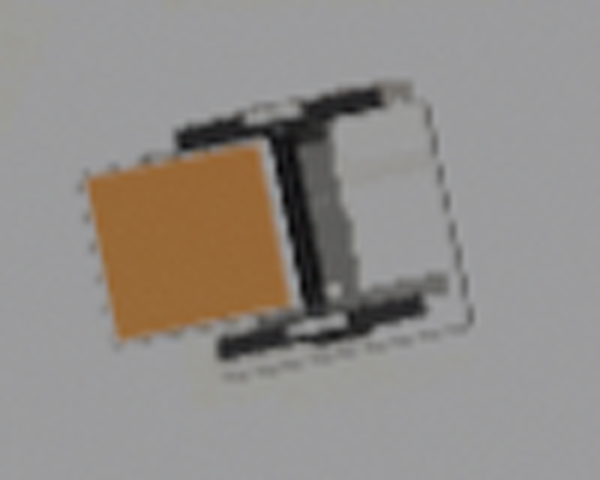

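View pics/b.png

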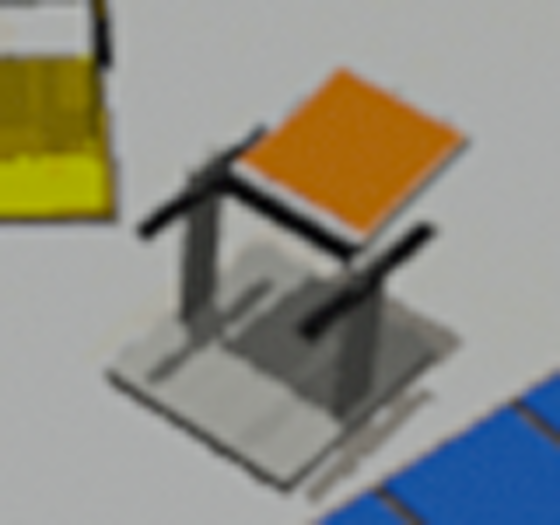

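```bash
cat > h.py <<'E'
import numpy as np, cv2
from plant import *
def unproj(n,uv,z):
    c=calibration(n); f=192/np.tan(np.radians(c["fovy"])/2)
    d=np.array([(uv[0]-c["cx"])/f,(uv[1]-c["cy"])/f,1]); R,t=np.array(c["R"]),np.array(c["t"])
    o=-R.T@t; w=R.T@d
    return o+w*(z-o[2])/w[2]
def proj(n,X):
    c=calibration(n); f=192/np.tan(np.radians(c["fovy"])/2)
    p=c["R"]@np.array(X)+c["t"]; return np.array([c["cx"]+f*p[0]/p[2],c["cy"]+f*p[1]/p[2]])
E
python3 - <<'E'
from h import *
for n,r in(("top",(165,245,135,235)),("scene",(130,170,280,335))):
    im=cv2.imread(f"pics/{n}0.png"); hsv=cv2.cvtColor(im,cv2.COLOR_BGR2HSV)
    m=cv2.inRange(hsv,(5,120,80),(22,255,255)); k=np.zeros_like(m);k[r[0]:r[1],r[2]:r[3]]=1; m*=k
    c=max(cv2.findContours(m,cv2.RETR_EXTERNAL,cv2.CHAIN_APPROX_NONE)[0],key=cv2.contourArea)
    P=np.array([unproj(n,p[0],.124)[:2] for p in c])
    rect=cv2.minAreaRect(P.astype(np.float32)); print(n,rect); print(cv2.boxPoints(rect))
for p in [(88,178),(262,143),(290,303),(118,340)]:
    print(unproj("top",(p[0]/6+134.6,p[1]/6+164.6),.124))
for p in [(272,112),(318,328)]: # uprights tops
    print("up",unproj("top",(p[0]/6+134.6,p[1]/6+164.6),.130))
for p in [(343,68),(466,137),(362,238),(238,162)]:
    print(unproj("scene",(p[0]/7+254.6,p[1]/7+129.6),.124))
for p in [(108,373),(288,488),(460,340)]:
    print("base",unproj("scene",(p[0]/7+254.6,p[1]/7+129.6),.0))
E
```

```text
top ((0.4723227322101593, 0.3395121395587921), (0.08299797773361206, 0.08835097402334213), 11.84553050994873)
[[0.4226394  0.3742282 ]
 [0.44077554 0.28775874]
 [0.52200603 0.30479607]
 [0.5038699  0.39126554]]
scene ((0.4679759442806244, 0.3435763120651245), (0.08769755065441132, 0.09666924178600311), 13.813257217407227)
[[0.41385502 0.3800438 ]
 [0.4369356  0.2861703 ]
 [0.5220969  0.30710882]
 [0.49901628 0.40098232]]
[0.5054176  0.39167203 0.124     ]
[0.52344807 0.30163485 0.124     ]
[0.44022381 0.28597659 0.124     ]
[0.4213962  0.37439905 0.124     ]
up [0.53890683 0.29581129 0.13      ]
up [0.42695876 0.27060825 0.13      ]
[0.41269741 0.38211023 0.124     ]
[0.49647089 0.40026756 0.124     ]
[0.52436423 0.30178766 0.124     ]
[0.43916933 0.28512295 0.124     ]
base [0.43334672 0.20488231 0.        ]
base [0.56018479 0.23300821 0.        ]
base [0.52989577 0.3849993  0.        ]
```

Run:
```python
from h import *
from scipy.optimize import least_squares
T=lambda p:(p[0]/6+134.6,p[1]/6+164.6)
S=lambda p:(p[0]/7+254.6,p[1]/7+129.6)
# local pts: paddle orange corners (free -x? ) world x up in top image
obs=[]
L=lambda x,r:("p",x,r)
obs+=[("top",T((88,178)),L(.045,.105)),("top",T((118,340)),L(-.045,.105)),
("scene",S((343,68)),L(-.045,.105)),("scene",S((466,137)),L(.045,.105)),
("top",T((272,112)),("s",.056,0,.13)),("top",T((318,328)),("s",-.056,0,.13)),
("scene",S((108,373)),("s",-.065,-.07,.006)),("scene",S((288,488)),("s",.065,-.07,.006)),("scene",S((460,340)),("s",.065,.07,.012)),
("top",T((470,325)),("s",-.065,-.07,.006)),("top",T((428,100)),("s",.065,-.07,.006))]
def pt(v,q):
    x,y,w,th=v
    if q[0]=="p":
        l=np.array([q[1],q[2]*np.cos(th)-.004*np.sin(th),.12+q[2]*np.sin(th)+.004*np.cos(th)])
    else: l=np.array(q[1:])
    c,s=np.cos(w),np.sin(w)
    return np.array([x+c*l[0]-s*l[1],y+s*l[0]+c*l[1],l[2]])
f=lambda v:np.concatenate([proj(n,pt(v,q))-uv for n,uv,q in obs])
r=least_squares(f,[.483,.285,.22,0],loss="soft_l1"); print(r.x); print(f(r.x).reshape(-1,2).round(1))
```

```text
[0.48412437 0.28257627 0.21479765 0.07664851]
[[-1.3 -0.4]
 [-0.7  1. ]
 [-0.4 -0.1]
 [ 0.7  0.4]
 [ 0.4  0. ]
 [-0.  -0.8]
 [-0.5 -0.2]
 [-0.5 -0.1]
 [-3.   0.4]
 [ 0.4 -0.1]
 [-0.6 -0.4]]
```

```bash
cat >> h.py <<'E'
from scipy.spatial.transform import Rotation as Ro
X0,Y0,W=.484,.2825,.215
def s2w(l):
    c,s=np.cos(W),np.sin(W); return np.array([X0+c*l[0]-s*l[1],Y0+s*l[0]+c*l[1],l[2]])
def orient(az,tilt,flip=1):
    """tool y points at azimuth az (world), tilt below horizontal; tool x horizontal"""
    y=np.array([np.cos(az)*np.cos(tilt),np.sin(az)*np.cos(tilt),-np.sin(tilt)])
    x=flip*np.array([-np.sin(az),np.cos(az),0]); z=np.cross(x,y)
    return Ro.from_matrix(np.c_[x,y,z])
E
python3 - <<'E'
from h import *
def cen(th,r=.085,hx=.0175,hz=.0085):
    n=np.array([np.sin(th),-np.cos(th)]); h=.004+hx*abs(np.sin(th))+hz*abs(np.cos(th))
    return r*np.cos(th)+h*n[0], .12+r*np.sin(th)+h*n[1]
for tilt in (0,15,30,45):
  for daz in (-90,-60,-30,0,20):
    for fl in (1,-1):
      R=orient(W+np.radians(daz),np.radians(tilt),fl); d=R.as_matrix()[:,1]
      ok=[]
      for th in np.linspace(-.05,3.14,8):
        y,z=cen(th); p=s2w([-.02,y,z])  # tip-side point
        q=inverse_kinematics(p,R.as_rotvec()); ok.append('.' if q is None else 'O')
      print(tilt,daz,fl,''.join(ok))
E
```

```text
0 -90 1 OOOOOOOO
0 -90 -1 OOOOOOOO
0 -60 1 OOOOOOOO
0 -60 -1 OOOOOOOO
0 -30 1 OOOOOOOO
0 -30 -1 OOOOOOOO
0 0 1 ........
0 0 -1 ........
0 20 1 ........
0 20 -1 ........
15 -90 1 OOOOOOOO
15 -90 -1 OOOOOOOO
15 -60 1 OOOOOOOO
15 -60 -1 OOOOOOOO
15 -30 1 OOOOOO..
15 -30 -1 OOOOOO..
15 0 1 ........
15 0 -1 ........
15 20 1 ........
15 20 -1 ........
30 -90 1 OOOOOOOO
30 -90 -1 OOOOOOOO
30 -60 1 OOOOOOOO
30 -60 -1 OOOOOOOO
30 -30 1 OOOOOOO.
30 -30 -1 OOOOOOO.
30 0 1 ........
30 0 -1 ........
30 20 1 ........
30 20 -1 ........
45 -90 1 OOOOOOOO
45 -90 -1 OOOOOOOO
45 -60 1 OOOOOOOO
45 -60 -1 OOOOOOOO
45 -30 1 OOOOOOOO
45 -30 -1 OOOOOOOO
45 0 1 OOOOO...
45 0 -1 OOOOO...
45 20 1 ........
45 20 -1 ........
```

```bash
cat >> h.py <<'E'
DAZ,TILT=np.radians(-72),np.radians(45)
def tipP(th,s=.025,rho=.009,r=.08,extra=0):
    b=np.array([np.cos(TILT),np.sin(TILT)]); n=np.array([b[1],-b[0]])
    u=np.array([np.cos(th),np.sin(th)]); m=np.array([u[1],-u[0]])
    if th<TILT: p=.105*u+.004*m-s*b+rho*n
    else: p=r*u+(.004+rho)*m
    return p-extra*m+[0,.12]
def tcp(p2,lx,R):
    return s2w([lx,p2[0],p2[1]])-.019*R.as_matrix()[:,1]
E
python3 - <<'E'
from h import *
for fl in (1,-1):
  R=orient(W+DAZ,TILT,fl)
  pts=[np.array([.26,.45]),np.array([.22,.085]),np.array([.10,.085])]+[tipP(t) for t in np.linspace(0,3.14,7)]
  for p in pts:
    w=tcp(p,0,R); q=inverse_kinematics(w,R.as_rotvec()); print(fl,p.round(3),w.round(3),None if q is None else np.round(q,2))
E
```

```text
1 [0.26 0.45] [0.422 0.548 0.463] [-1.25  0.62 -0.    1.22  0.58  1.83 -0.73]
1 [0.22  0.085] [0.43  0.509 0.098] [-1.23  0.91  0.02  1.61  0.6   1.25 -1.07]
1 [0.1   0.085] [0.456 0.392 0.098] [-1.18  0.83  0.09  1.85  0.67  1.06 -1.09]
1 [0.094 0.092] [0.457 0.386 0.105] [-1.18  0.82  0.1   1.86  0.66  1.06 -1.08]
1 [0.082 0.145] [0.46  0.374 0.158] [-0.74  0.81 -0.6   1.83  0.94  1.47 -1.33]
1 [0.051 0.183] [0.466 0.344 0.196] [-0.7   0.73 -0.59  1.87  0.92  1.46 -1.27]
1 [0.013 0.2  ] [0.474 0.307 0.213] [-0.64  0.69 -0.62  1.92  0.94  1.45 -1.25]
1 [-0.029  0.196] [0.483 0.266 0.209] [-0.67  0.64 -0.47  1.99  0.93  1.33 -1.21]
1 [-0.063  0.171] [0.491 0.233 0.185] [-0.77  0.63 -0.27  2.06  0.93  1.16 -1.19]
1 [-0.08   0.133] [0.494 0.216 0.147] [-1.28  0.75  0.54  2.14  0.64  0.69 -0.86]
-1 [0.26 0.45] [0.422 0.548 0.463] [-1.25  0.62 -0.    1.22  0.58  1.83  2.42]
-1 [0.22  0.085] [0.43  0.509 0.098] [-0.74  1.09 -0.92  1.57  1.08  1.79  1.68]
-1 [0.1   0.085] [0.456 0.392 0.098] [-0.51  1.12 -1.1   1.8   1.18  1.84  1.57]
-1 [0.094 0.092] [0.457 0.386 0.105] [-0.51  1.11 -1.1   1.81  1.17  1.84  1.57]
-1 [0.082 0.145] [0.46  0.374 0.158] [-0.49  1.01 -1.1   1.82  1.11  1.83  1.63]
-1 [0.051 0.183] [0.466 0.344 0.196] [-0.44  0.93 -1.1   1.85  1.08  1.81  1.68]
-1 [0.013 0.2  ] [0.474 0.307 0.213] [-0.38  0.88 -1.1   1.91  1.07  1.78  1.71]
-1 [-0.029  0.196] [0.483 0.266 0.209] [-0.32  0.86 -1.1   1.97  1.09  1.74  1.72]
-1 [-0.063  0.171] [0.491 0.233 0.185] [-0.27  0.89 -1.1   2.03  1.14  1.71  1.69]
-1 [-0.08   0.133] [0.494 0.216 0.147] [-0.25  0.95 -1.1   2.07  1.2   1.71  1.63]
```

Run:
```python
from h import *
R=orient(W+DAZ,TILT,1); rv=R.as_rotvec()
p=get_obs()["position"]; line_to(p+[0,0,.2],velocity=.25)
move_to(tcp(np.array([.26,.45]),0,R),rv)
command_gripper(0.0)
line_to(tcp(np.array([.24,.2]),0,R),velocity=.2)
line_to(tcp(np.array([.21,.085]),0,R),velocity=.15)
o=get_obs();print(o["clock"],o["position"],o["joint_pos"].round(2),o["contact_force"],o["opening"])
for n in("scene","top"): cv2.imwrite(f"pics/{n}1.png",capture(n)[:,:,::-1])
```

```text
9.1167 [0.43256164 0.49987456 0.09917141] [-1.21  0.9  -0.02  1.63  0.62  1.25 -1.09] [-1.19852508  0.19011947  1.0753391 ] 0.00033094691372232744
```

View pics/scene1.png

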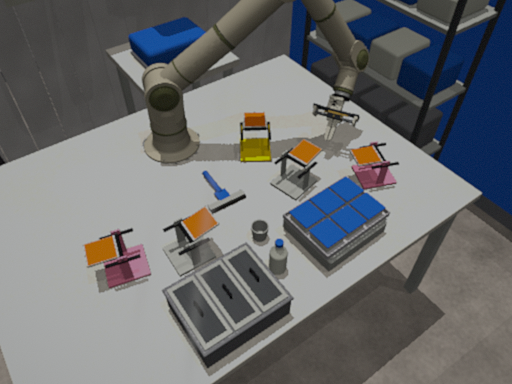

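View pics/top1.png

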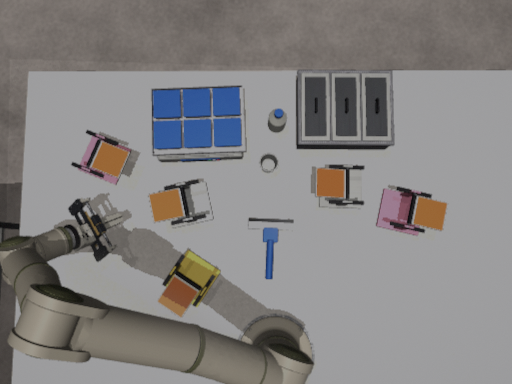

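Hand is left of the scale flag's paddle (top view: fingertips about (122,213), paddle free edge about (152,207)), clear of the pink stand. Next I slide under and lift partway.

Run:
```python
from h import *
R=orient(W+DAZ,TILT,1)
def st(l):
    o=get_obs();print(l,round(o["clock"],2),o["position"].round(4),o["contact_force"].round(2))
line_to(tcp(tipP(0)+[0,-.007],0,R),velocity=.08); st("in")
for th in (.3,.6,.9): line_to(tcp(tipP(th),0,R),velocity=.05); st(th)
for n in("scene","top"): cv2.imwrite(f"pics/{n}2.png",capture(n)[:,:,::-1])
a=cv2.imread("pics/top2.png")[150:240,80:230];b=cv2.imread("pics/scene2.png")[80:205,240:400]
h=lambda i:cv2.resize(i,(int(i.shape[1]*450/i.shape[0])*2//3,300),interpolation=cv2.INTER_CUBIC)
cv2.imwrite("pics/c2.png",np.hstack([h(a),h(b)]))
```

```text
in 10.82 [0.4571 0.3862 0.0983] [-0.88  0.19  0.22]
0.3 11.73 [0.458  0.3821 0.1366] [1.05 1.14 0.72]
0.6 12.51 [0.4607 0.3698 0.1655] [0.71 1.21 0.47]
0.9 13.23 [0.4645 0.3526 0.1882] [0.78 0.4  0.39]
```

View pics/c2.png

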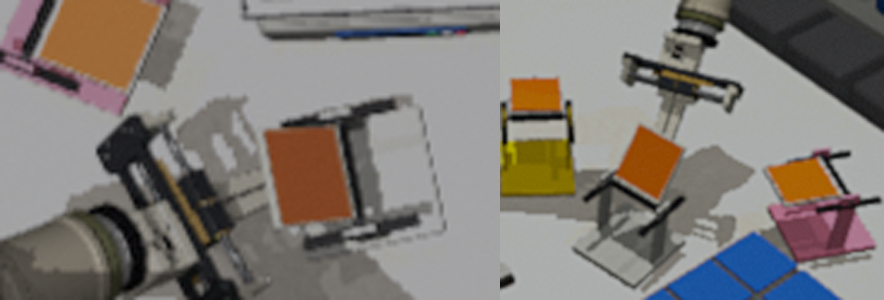

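The paddle is lifting to about 45–50° with the fingertips behind it. The stand hasn't moved, so I'll continue over the top.

Run:
```python
from h import *
R=orient(W+DAZ,TILT,1)
def st(l):
    o=get_obs();print(l,round(o["clock"],2),o["position"].round(4),o["contact_force"].round(2))
for th in np.linspace(1.15,3.14,9): line_to(tcp(tipP(th),0,R),velocity=.05); st(round(th,2))
for n in("scene","top"): cv2.imwrite(f"pics/{n}3.png",capture(n)[:,:,::-1])
a=cv2.imread("pics/top3.png")[150:240,100:250];b=cv2.imread("pics/scene3.png")[80:205,240:400]
h=lambda i:cv2.resize(i,(400,int(i.shape[0]*400/i.shape[1])//1),interpolation=cv2.INTER_CUBIC)
a,b=h(a),h(b); cv2.imwrite("pics/c3.png",np.hstack([cv2.copyMakeBorder(a,0,b.shape[0]-a.shape[0],0,0,0),b]))
```

```text
1.15 13.89 [0.4678 0.3374 0.2015] [-0.75 -1.21 -0.69]
1.4 14.44 [0.4717 0.3197 0.2103] [0.13 1.18 1.25]
1.65 14.99 [0.4758 0.3004 0.2144] [-0.86  0.87  0.78]
1.9 15.54 [0.4801 0.2808 0.2135] [ 0.1  -0.02 -0.58]
2.14 16.09 [0.4842 0.262  0.2077] [-0.35 -0.43  0.4 ]
2.39 16.64 [0.4879 0.2452 0.1973] [0.45 0.06 0.27]
2.64 17.19 [0.4908 0.2313 0.183 ] [-0.27  0.43  0.61]
2.89 17.74 [0.493  0.2213 0.1656] [ 0.31 -0.83 -0.36]
3.14 18.29 [0.4942 0.2158 0.1463] [0.31 0.1  0.14]
```

View pics/c3.png

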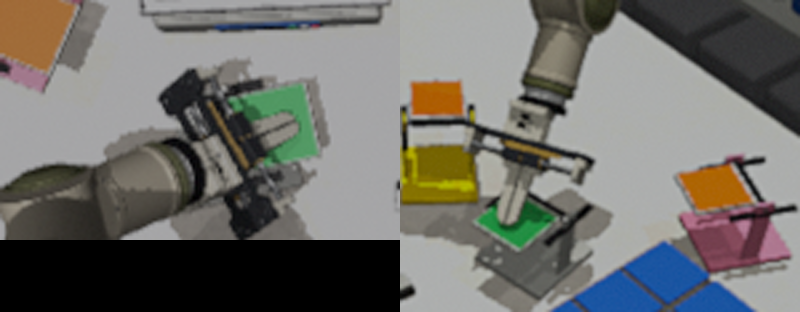

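Green is up with the fingertips on it. I'll press down in small steps until the stop is felt, then retreat.

Run:
```python
from h import *
for i in range(8):
    p=get_obs()["position"] if i==0 else p
    p=p-[0,0,.002]; line_to(p,velocity=.02)
    f=np.mean([ (hold(.03),get_obs()["contact_force"])[1] for _ in range(4)],0); print(i,get_obs()["position"].round(4),f.round(2))
    if f[2]>4: break
line_to(get_obs()["position"]+[0,0,.04],velocity=.05)
line_to(get_obs()["position"]+[-.1,.12,.22],velocity=.2)
move_joints(get_obs()["joint_pos"]+np.array([-.5,0,0,0,0,0,0]))
print(get_obs()["clock"],get_obs()["position"])
for n in("scene","top"): cv2.imwrite(f"pics/{n}4.png",capture(n)[:,:,::-1])
```

```text
0 [0.4943 0.2161 0.1447] [ 0.04 -0.16 -0.07]
1 [0.4945 0.216  0.1433] [-2.2   1.29  7.54]
22.625 [0.18710565 0.48260956 0.40264909]
```

View pics/scene4.png

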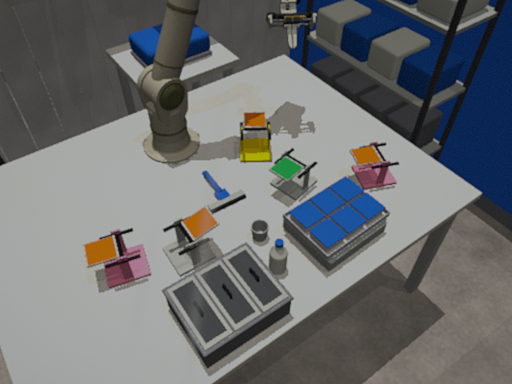

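View pics/top4.png

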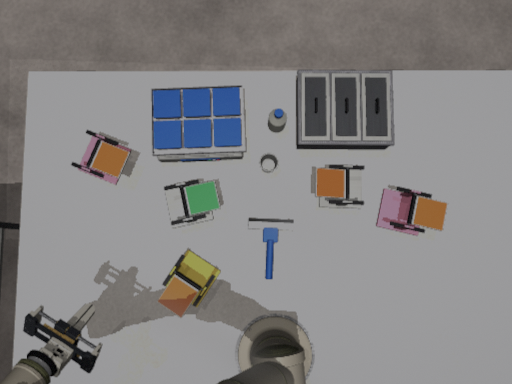

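Scene view shows the scale flag green at (289,168), with the other objects where they were and the hand clear. One quick check that it lies level, fitting the green area in both views.

Run:
```python
from h import *
ms={}
for n in("top","scene"):
    im=cv2.imread(f"pics/{n}4.png"); m=cv2.inRange(cv2.cvtColor(im,cv2.COLOR_BGR2HSV),(45,100,60),(80,255,255))
    ms[n]=m; M=cv2.moments(m,True); print(n,M["m00"],M["m10"]/M["m00"],M["m01"]/M["m00"])
for th in (2.75,2.9,3.0,3.14):
    u=np.array([np.cos(th),np.sin(th)]); m_=np.array([u[1],-u[0]])
    for n in ms:
        q=[]
        for x,r in((-.045,.012),(.045,.012),(.045,.105),(-.045,.105)):
            p=r*u+.004*m_+[0,.12]; q.append(proj(n,s2w([x,*p])))
        k=np.zeros_like(ms[n]); cv2.fillPoly(k,[np.round(q).astype(int)],255)
        print(th,n,round((k&ms[n]>0).sum()/((k|ms[n])>0).sum(),3),np.mean(q,0).round(1))
for n,r in(("top",(150,245,135,240)),):
    d=cv2.absdiff(cv2.imread(f"pics/{n}0.png"),cv2.imread(f"pics/{n}4.png")).max(2)
    for nm,(u,v) in dict(bottle=(278,117),cup=(269,163),pans=(340,185),sq=(270,225)).items(): print(nm,np.percentile(d[v-15:v+15,u-15:u+15],95))
```

```text
top 718.0 201.78969359331475 197.29526462395543
scene 370.0 285.8324324324324 167.69189189189188
2.75 top 0.77 [200.2 196.7]
2.75 scene 0.412 [287.  162.7]
2.9 top 0.814 [201.5 196.7]
2.9 scene 0.609 [286.3 164.8]
3.0 top 0.787 [202.1 196.8]
3.0 scene 0.723 [286.  166.1]
3.14 top 0.791 [202.7 197. ]
3.14 scene 0.811 [285.7 167.8]
bottle 2.0
cup 2.0
pans 3.0
sq 2.0
```

```bash
python3 -c "
from plant import *
finish_job()"
```

```text
the job is handed in; nothing more can be done
```

The scale flag is over and lies green side up. I handed the job in after about 23 s of the 51 s allowed. No verdict was reported.

**What I did:** I closed the gripper and slid the fingertips under the paddle from its free side. I then pushed it up and over its pivot in short, slow steps at about 0.05 m/s. At the end I pressed it down until I felt its stop (7.5 N upward on the tool). The hand is about 0.4 m above the table, well away from everything.

**Last checks:**
- **Paddle level:** In the scene view the green area fits best at 3.14 rad, the angle of its stop. The top view is much less sensitive to this angle and slightly favoured 2.9 rad. I trusted the scene view and the stop force.
- **Stand:** I saw no shift in the pictures, but I did not re-measure its position.
- **Other objects:** In the top view, the areas around the bottle, cup, squeegee and pan holder's flag are practically unchanged from before the job. That flag still shows orange.
- **Not measured:** I did not read the paddle's angle or speed during the swing, so the upright point and the 6 rad/s limit are inferred from the slow, controlled push.

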